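# Load the check standard and tip the photometer lid shut

## Robot

A 6-joint arm with a two-finger parallel gripper is mounted at the origin on the work surface. World frame = base frame: x ahead of the robot, y to its left, z up, the work surface at z = 0. Lengths are in m, angles in degrees, forces in N, time in s.
With the tool pointing down it reaches from about 0.275 to 0.825 m from the base axis. Payload 4.9 kg.
Tool frame: the origin (TCP) lies at the very end of the fingers, on their centre line; the grasp point (between the pads) lies 19 mm behind it; z points along the fingers, y is the direction in which the jaws open and shut (so a half turn about z gives the same grasp; the last joint's range is limited). The gripper opens to 85 mm and grips with 20 to 120 N. Pads are 22 mm wide; open, the fingers measure 114 mm over their backs; the gripper's body (76 mm by 85 mm) begins 54 mm behind the grasp point. The pads swing forward as they close: fully open they stand 13 mm farther back than shut.
Start: joints at [-76.158, 18.69, -11.035, 60.275, 0, 82.311], TCP at [0.202, -0.512, 0.231] pointing down, gripper open.
Joint ranges: [-152.03, 152.03], [-55.5, 102.48], [-74.3, 77.21], [-110.64, 120.58], [-84.22, 78.4], [-180, 180]. Speed limits (degrees/s): [147.25, 147.25, 180, 180, 180, 180].

## Interface

Orientations are given as a 3x3 rotation matrix whose columns are the frame's x, y, z axes.
In Python, from station import ctrl gives the robot as it stands.
- The arm moves only by the shell command python3 -m crank 'ROWS' [OPENING] [FORCE]. ROWS is JSON, one flat list of numbers, 6 for each row, row after row: the shift along the tool's x, y, z normalised to -1 to 1, where 1 is 500 mm, then the turn, a rotation vector about the tool's x, y, z normalised to -1 to 1, where 1 is 45 degrees. In form: [x, y, z, ax, ay, az, x, y, z, ax, ay, az, ...]. A call has 1 to 20 rows; each row shifts and turns the commanded pose from where the row before left it, along the tool's axes as they then stand; what a row does not reach is not made up. A row lasts 1/10 s, in which the tool goes at most 50 mm and 8.59 degrees, less where a joint would pass 70% of its speed; a pose out of reach is approached as far as the arm can. A call with a number of a shift or a turn outside -1 to 1 is refused whole. A call with a gripper value outside its range is refused whole. OPENING is the gripper command: -1 is shut, 1 is fully open, values between are in proportion, set as the call begins (- or left out, the last holds). The fingers move at their own pace and stop on an object; FORCE is the grip in N (left out, the last holds). Time passes only in rows, so rows that do not move let the fingers close. It gives the time, the measured TCP pose, the force and the opening at its end, in the units of the state.
- ctrl.observe(): the state, without advancing time (a new reading comes with each control period).
- ctrl.get_image(name): name is "scene" or "top"; returns (picture, depth): 480x640x3 uint8, blue, green, red; 480x640 float32, m along the optical axis (not along the pixel's ray), 0 where there is no reading.
- ctrl.camera_params(name): a dict with "intrinsics" (3x3 intrinsics, pixels), "D" ([k1, k2, p1, p2, k3] as OpenCV has them; the pictures are not rectified), "world_from_camera" (4x4, takes a point from camera to world coordinates). Camera axes: x right, y up, looking along -z (the intrinsics and any distortion apply to the point x, -y, -z); pixel columns grow to the right and rows downward; lengths in m; the calibration is good to about 2 mm. A picture is of the moment at which its call begins. camera_params takes no time and is no camera call.
- ctrl.finish_job(): hands the job in, once; it reports no verdict.
Trained networks look in the newest picture that a camera, given by its name, has taken for a name from the list of things; names that differ only in an ending like _2 or _b are one class to them, and where a whole thing is asked for, a point or a joint stands for the part that bears it (a point fixed in the world has none). Each returns a list of dicts, best first, with "p" (0 to 1); they miss things now and then, are a little off and sometimes report something else, mostly with a low value. They report only what shows in the picture. A call takes as long as a camera call. They do not tell look-alikes from the thing itself.
- ctrl.find_in(camera, label): "centre" ([row, column] as shares, 0 to 1, of the picture: columns of its width, rows of its height, amid what is visible of it).
- ctrl.outline_of(camera, label): "pixels" (480x640 bool, what is visible of it) and "centre" ([row, column] as shares, 0 to 1, of the picture: columns of its width, rows of its height, amid what is visible of it).
The state is a dict: "clock": time; "joint_pos": joint angles; "dq": joint speeds; "joint_torque": joint torques, N m; "position": TCP position; "orientation": TCP orientation; "wrist_force": force on the tool from outside, world axes, zero at the start; "ft_torque": the same for the moment, N m; "width": opening from 0.0 (shut) to 1.0 (fully open).
Only numpy, scipy, OpenCV 4.12 (cv2) and the standard library are available. Lean on these libraries where they do the work, as an engineer would, in place of code of your own. Each camera call takes 0.05 s, during which the arm holds its last target.

## Task

Take the orange-capped check standard out of the white rack, put it foot down into the open well of the photometer, and press it slowly and firmly home past the spring clip until it bottoms: lean on it for a moment with about 15 N, and never jam it against the bottom with more than 25 N. Then tip the open lid over from behind, with a light touch (under 12 N), just past upright, and let go so that it swings shut by its own weight. Do not carry or press the lid down, and leave everything else on the bench where it is.

Things in the scene. Friction and masses are not known exactly. Their poses are not given: they have to be found in the camera images.
- standard_center (a point): Orange-capped check standard: upright square bar 15 x 15 mm, 60 mm tall, 40 g; top 24 mm orange, the rest black. Foot tapered 1.5 mm a side over the lowest 4 mm. The point is the bar's centre, 30 mm from foot and top; z up along the bar, x and y square to its sides. Stands loosely (2 mm play) in any one of the three rack holes, upper 34 mm showing.
- rack: Fixed white plastic rack block, 50 (x) x 150 (y) x 36 (z) mm, with three square holes in a row along its y axis at y = -45, 0 and +45 mm, each 26 mm deep. Origin: centre of its underside, on the bench; z up.
- photometer: Benchtop photometer, cream, fixed to the bench. Flat deck 85 mm above the bench; a block 150 (x) x 200 (y) mm with a half-round nose (radius 100 mm, centred at x = -75 mm) with a low display and keys on top, towards -x. Origin: centre of the underside of the 150 x 200 block; x away from the nose, y towards the lid's hinge, z up.
- well_mouth (a point): Centre of the mouth of the photometer's square well, level with the deck; axes as the photometer. Well 16.5 x 16.5 mm, sides along x and y, 57 mm deep from the deck; its top 5 mm flares at 45 degrees to a 26.5 mm square. Fully home, the standard's top stands 3 mm above the deck and its centre 27 mm below this point.
- clip: Sprung steel ball in the well's -x wall, 20 mm below the deck (origin: ball centre). It pushes the standard against the +x wall, so past it the standard does not sink by its own weight: sliding it down takes roughly 4 to 8 N, then the bottom is felt as a firm stop.
- seat: The stiff sprung pad at the bottom of the well (it gives about 0.5 mm under 10 N); its origin is the centre of the pad's upper face, 57 mm below the mouth when unloaded.
- lid (a joint): Angle of the photometer's lid, rad: 0 shut (flat over the well), pi/2 upright, about 2.0 leaning back open on its stop (the start). Damped, slightly stiff hinge: below about 1.4 rad it falls shut by itself, in about 1.5 s. Pushing it over takes about 1 to 2 N near the free edge at 50 mm/s; faster takes more.
- lid_hinge (a point): Middle of the lid's hinge line: 94 mm above the bench, 68 mm to the +y side of the well; the line runs along the photometer's x axis. The lid opens by swinging up and over towards the photometer's +y; to shut it, push its outer (+y) face towards -y.
- lid_edge (a point): Middle of the lid's free edge, half-way through its thickness. The lid is a flat dark grey panel, 110 mm along the hinge, 112 mm from hinge line to this edge, 8 mm thick, about 0.4 kg, with an orange tab 50 mm wide reaching 10 mm beyond this edge.
- green_std_center (a point): A green-capped standard of the same shape, in the rack; not wanted. The point is its centre. To be left alone.
- blue_std_center (a point): A blue-capped standard of the same shape, in the rack; not wanted. The point is its centre. To be left alone.
- flask_center (a point): Clear glass flask with a thin neck, 68 mm across, 140 mm tall. The point is its centre. To be left alone.
- beaker_center (a point): Glass beaker, 68 mm across, 85 mm tall. The point is its centre. To be left alone.
- wash_bottle_center (a point): White bottle with a red cap, 66 mm across, 160 mm tall. The point is its centre. To be left alone.
- tip_box_center (a point): Blue box, 120 x 85 mm, 50 mm tall. The point is its centre. To be left alone.
- marker_center (a point): White and blue marker pen lying down, 110 mm long along its y, 16 mm thick. The point is its centre. To be left alone.
There are look-alikes about, which are no part of the job. Leave any pink look-alike of the part that bears standard_center alone.

How it is judged:
By the outcome, as a careful person would: the job done as asked, in the order asked, and still so for the second after the job is handed in, with the robot touching nothing.
It also fails if it takes over 64 s, if anything falls off the work surface, if the arm or the gripper's body presses on something with over 40 N, if the wrist force passes 120 N, or if a joint passes its speed limit or range.

## Working session

There is one attempt and no reset: what is moved stays moved. The work goes in short steps, Python scripts to look and compute and a shell command to move; the robot and the scene stay as the last step left them, time stands still between calls to the robot, and variables do not carry over. Pictures are saved under pics/ and viewed, and the job is handed in when it is done.

```bash
ls; mkdir -p pics
python3 - <<'E'
from station import ctrl
import cv2,numpy as np
for n in ("scene","top"):
    im,d=ctrl.get_image(n); cv2.imwrite(f"pics/{n}0.png",im); np.save(f"pics/{n}0.npy",d)
    p=ctrl.camera_params(n); print(n,p)
s=ctrl.observe(); print(s)
E
```

```text
pics
scene {'intrinsics': array([[572.6487055 ,   0.        , 319.64337231],
       [  0.        , 572.6487055 , 245.579361  ],
       [  0.        ,   0.        ,   1.        ]]), 'D': array([-0.00337737,  0.        ,  0.        ,  0.        ,  0.        ]), 'world_from_camera': array([[-0.88491043, -0.33040682,  0.32827559,  0.93850391],
       [ 0.46571164, -0.63796659,  0.61327914,  0.51669288],
       [ 0.00679725,  0.69557887,  0.71841759,  0.82425302],
       [ 0.        ,  0.        ,  0.        ,  1.        ]])}
top {'intrinsics': array([[460.50336743,   0.        , 316.80097665],
       [  0.        , 460.50336743, 237.65285547],
       [  0.        ,   0.        ,   1.        ]]), 'D': array([0.00090304, 0.        , 0.        , 0.        , 0.        ]), 'world_from_camera': array([[-0.10012292,  0.97337469, -0.2061968 ,  0.44333984],
       [-0.99496078, -0.09683684,  0.02599388, -0.0948166 ],
       [ 0.00533433,  0.20776031,  0.97816522,  0.93973227],
       [ 0.        ,  0.        ,  0.        ,  1.        ]])}
{'clock': 0.1, 'joint_pos': array([-7.61586311e+01,  1.87274383e+01, -1.10847679e+01,  6.02739342e+01,
        1.05556764e-03,  8.23108680e+01]), 'dq': array([-0.03811885, -0.17637431,  0.19090995, -0.02799414,  0.09696171,
       -0.01224444]), 'joint_torque': array([ 6.05256191e-04, -4.44238722e+01,  2.63037854e+01,  7.91538914e-03,
       -1.69952050e-04, -1.87319813e-06]), 'position': array([ 0.20174291, -0.51112623,  0.23059482]), 'orientation': array([[ 9.30222375e-01,  3.66996208e-01, -3.41784913e-04],
       [ 3.66996301e-01, -9.30221248e-01,  1.46418310e-03],
       [ 2.19414057e-04, -1.48744968e-03, -9.99998870e-01]]), 'wrist_force': array([ 0.28184771, -0.92793224, -0.15258209]), 'ft_torque': array([-0.03667385, -0.05665654,  0.00448788]), 'width': 1.0026970570030673}
```

View pics/scene0.png

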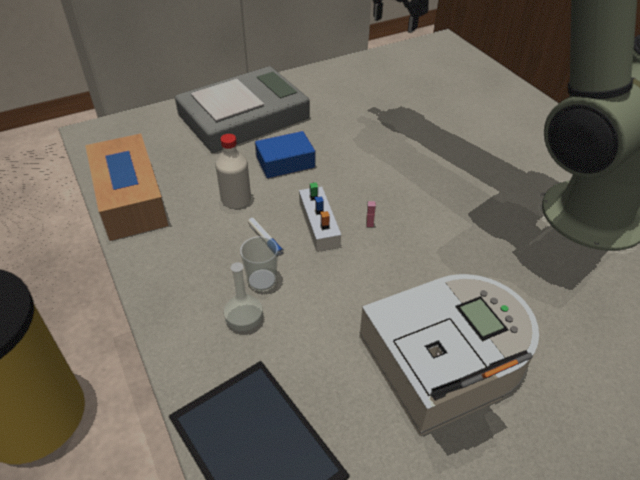

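View pics/top0.png

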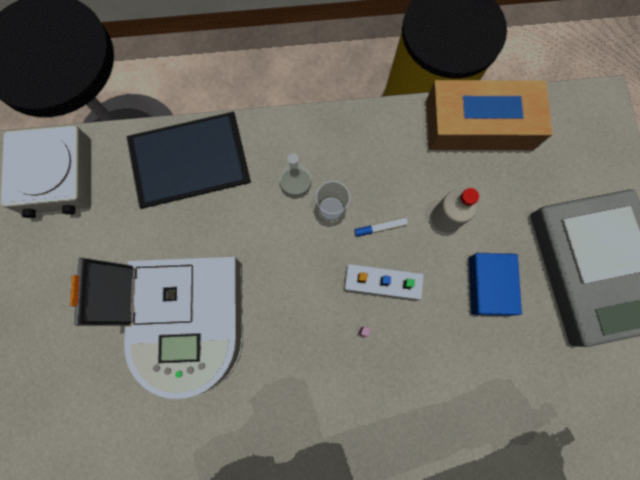

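Candidates: the orange cap in the rack at top (363,277) / scene (325,219); blue (386,280) and green (410,283) caps; pink look-alike at top (365,332) / scene (371,213), standing on the bench; the orange box at top (490,115) is far too big. I choose the orange cap in the rack and check it in a close crop.

```bash
cat > h.py <<'E'
from station import ctrl
import cv2,numpy as np
def ray(n,px):
    p=ctrl.camera_params(n); K,D,T=p["intrinsics"],p["D"],p["world_from_camera"]
    u=cv2.undistortPoints(np.array(px,float).reshape(-1,1,2),K,D).reshape(-1,2)
    d=np.c_[u[:,0],-u[:,1],-np.ones(len(u))]@T[:3,:3].T
    return T[:3,3],d
def onz(n,px,z):
    o,d=ray(n,px); return o+d*((z-o[2])/d[:,2])[:,None]
def proj(n,P):
    p=ctrl.camera_params(n);T=p["world_from_camera"]
    c=(np.atleast_2d(P)-T[:3,3])@T[:3,:3]; c=c*[1,-1,-1]
    return cv2.projectPoints(c,np.zeros(3),np.zeros(3),p["intrinsics"],p["D"])[0].reshape(-1,2)
def cloud(n,d):
    v,u=np.nonzero(d>0); o,r=ray(n,np.c_[u,v]); return np.c_[u,v],o+r*d[v,u][:,None]
E
python3 - <<'E'
from h import *
t=cv2.imread("pics/top0.png");s=cv2.imread("pics/scene0.png")
c=[(t,335,255,100,90,6,'a'),(t,70,250,180,110,4,'b'),(s,290,170,90,90,6,'c'),(s,355,270,190,160,4,'d')]
for im,x,y,w,h,k,n in c:
    cv2.imwrite(f"pics/c_{n}.png",cv2.resize(im[y:y+h,x:x+w],None,fx=k,fy=k,interpolation=cv2.INTER_CUBIC))
for n,px,im in(("top",None,t),("scene",None,s)):
    hsv=cv2.cvtColor(im,cv2.COLOR_BGR2HSV)
    for l in("standard_center","blue_std_center","green_std_center"):
        r=ctrl.outline_of(n,l)
        for q in r[:4]:
            ys,xs=np.nonzero(q["pixels"]); print(n,l,round(q["p"],2),q["centre"][1]*640,q["centre"][0]*480,xs.min(),xs.max(),ys.min(),ys.max())
E
```

```text
top standard_center 0.44 367.68 330.81600000000003 359 369 327 336
top blue_std_center 0.39 388.67199999999997 276.096 380 390 275 285
top green_std_center 0.45 408.12800000000004 284.88 402 413 278 288
scene standard_center 0.71 322.496 222.384 321 328 213 228
scene standard_center 0.49 371.39200000000005 213.98399999999998 365 375 201 226
scene blue_std_center 0.55 479.488 372.28799999999995 430 532 351 396
scene blue_std_center 0.43 320.768 206.208 314 324 196 214
scene green_std_center 0.75 241.79200000000003 311.37600000000003 224 262 262 330
scene green_std_center 0.73 318.592 224.68800000000002 299 340 188 250
```

View pics/c_a.png

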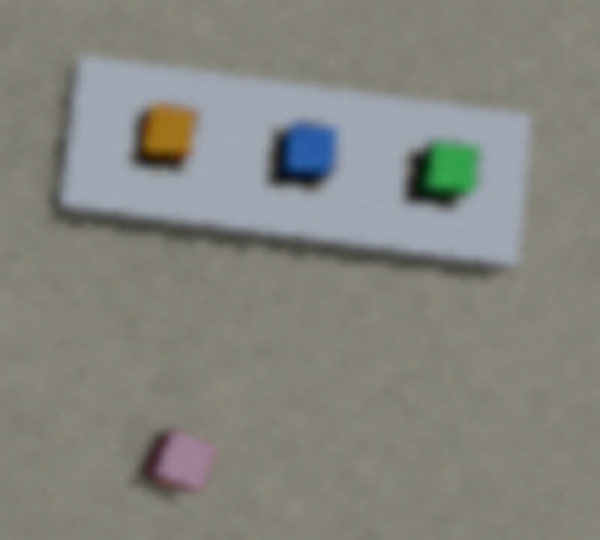

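View pics/c_b.png

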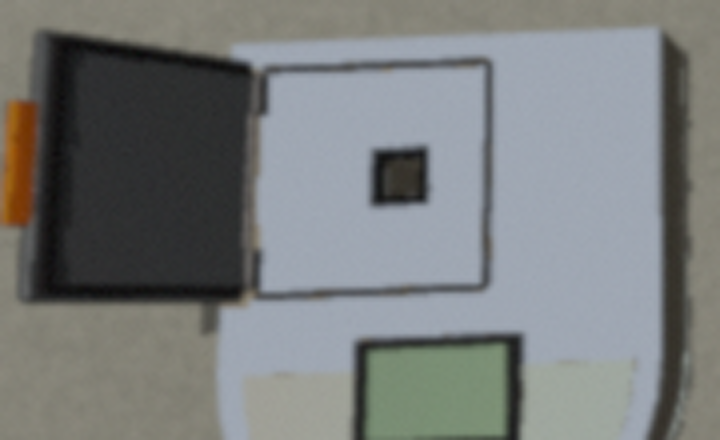

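View pics/c_c.png

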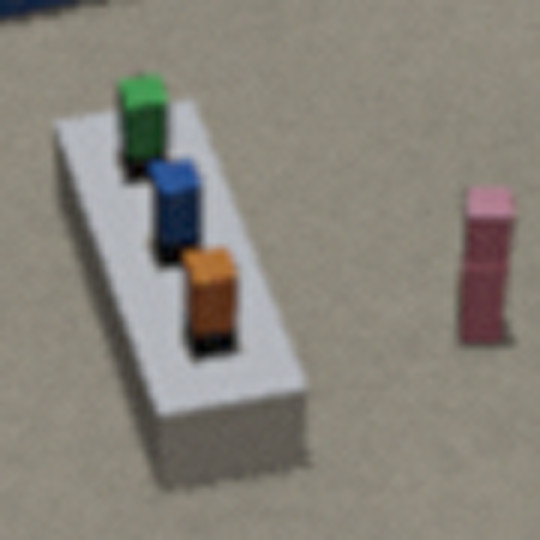

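View pics/c_d.png

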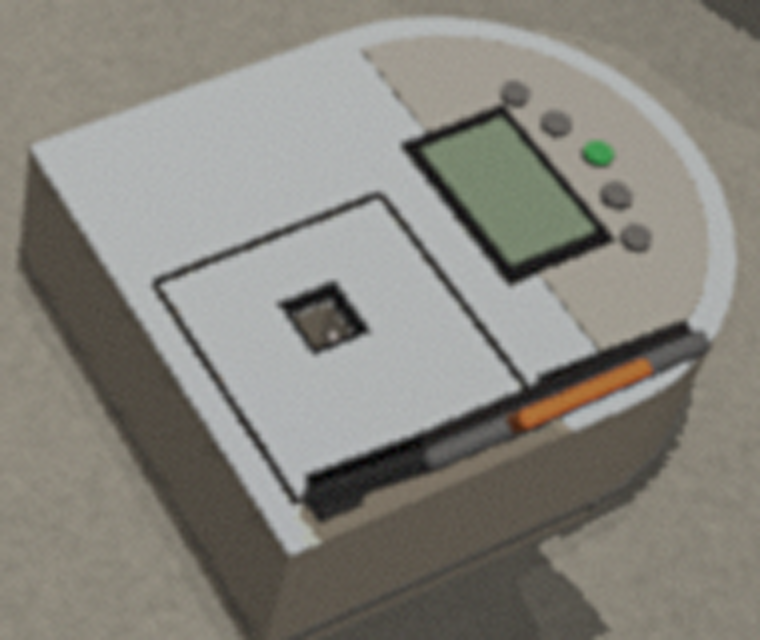

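Run:
```python
from h import *
A=lambda p,k,x,y:np.array(p,float)/k+[x,y]
def show(name,P):
    c=P.mean(0); e=[np.linalg.norm(P[i]-P[(i+1)%4])*1e3 for i in range(4)]
    a=[np.degrees(np.arctan2(*(P[(i+1)%4]-P[i])[[1,0]])) for i in range(4)]
    print(name,c.round(4),np.round(e,1),np.round(a,1))
show("rack top",onz("top",A([(78,57),(530,115),(518,266),(60,208)],6,335,255),.036))
show("rack scn",onz("scene",A([(55,125),(192,103),(305,387),(158,414)],6,290,170),.036))
show("std top",onz("top",A([(148,104),(196,106),(190,152),(143,150)],6,335,255),.070))
show("std scn",onz("scene",A([(183,254),(228,248),(238,266),(191,271)],6,290,170),.070))
show("well top",onz("top",A([(371,150),(427,146),(430,202),(372,206)],4,70,250),.085))
show("well scn",onz("scene",A([(278,303),(335,282),(369,331),(317,355)],4,355,270),.085))
show("panel top",onz("top",A([(262,68),(490,60),(487,286),(258,297)],4,70,250),.085))
show("panel scn",onz("scene",A([(155,284),(380,194),(530,388),(298,500)],4,355,270),.085))
show("block edge top",onz("top",A([(235,45),(660,28),(660,370),(220,385)],4,70,250),.085))
P,Q=onz("scene",A([(33,148),(292,555)],4,355,270),.085); print("far edge scn",P,Q,np.linalg.norm(P-Q),np.degrees(np.arctan2(*(Q-P)[[1,0]])))
P,Q=onz("top",A([(660,28),(232,44)],4,70,250),.085); print("far edge top",P,Q,np.linalg.norm(P-Q),np.degrees(np.arctan2(*(Q-P)[[1,0]])))
# depth check
for n in("top","scene"):
    d=np.load(f"pics/{n}0.npy"); uv,C=cloud(n,d)
    if n=="top": bx=[(345,265,425,300),(80,260,130,325),(140,270,158,285)]
    else: bx=[(300,190,340,245),(430,350,532,400),(400,320,425,335)]
    for b in bx:
        m=(uv[:,0]>b[0])&(uv[:,0]<b[2])&(uv[:,1]>b[1])&(uv[:,1]<b[3]); 
        print(n,b,m.sum(),np.percentile(C[m],[2,50,98],axis=0).round(3).tolist())
```

```text
rack top [ 0.5323 -0.2422  0.036 ] [149.8  49.8 150.1  50.2] [-103.1  167.    77.1  -13.3]
rack scn [ 0.5346 -0.241   0.036 ] [ 49.8 147.1  49.5 147.5] [ 166.6   76.6  -12.9 -103.3]
std top [ 0.5433 -0.1981  0.07  ] [15.2 14.8 14.8 14.7] [-98.1 165.6  81.8 -13. ]
std scn [ 0.544  -0.1995  0.07  ] [14.9  9.1 15.4  8.5] [ 163.8   82.4  -18.5 -100.1]
well top [0.5446 0.1628 0.085 ] [25.8 25.9 26.6 25.8] [ -91.6 -179.1   88.2   -0.8]
well scn [0.5453 0.1635 0.085 ] [25.4 24.4 23.9 26.1] [175.   85.8  -1.  -91. ]
panel top [0.5456 0.1746 0.085 ] [106.2 104.1 103.9 105.3] [-93.7 176.7  87.   -2.1]
panel scn [0.5452 0.1734 0.085 ] [103.8  99.  104.2 102.3] [177.1  87.3  -1.  -92.9]
block edge top [0.5298 0.1431 0.085 ] [198.6 156.8 198.  155.1] [-93.4 176.4  86.2  -3.4]
far edge scn [0.60248711 0.04154053 0.085     ] [0.61418403 0.23948094 0.085     ] 0.1982857147780714 86.61814481847787
far edge top [0.60175748 0.03913127 0.085     ] [0.61404588 0.23881342 0.085     ] 0.20005990402083962 86.47847226024095
top (345, 265, 425, 300) 2678 [[0.498, -0.326, -0.002], [0.53, -0.243, 0.036], [0.567, -0.17, 0.071]]
top (80, 260, 130, 325) 3124 [[0.499, 0.231, 0.101], [0.55, 0.253, 0.151], [0.604, 0.272, 0.196]]
top (140, 270, 158, 285) 236 [[0.566, 0.185, 0.083], [0.579, 0.2, 0.085], [0.592, 0.215, 0.088]]
scene (300, 190, 340, 245) 2097 [[0.46, -0.316, -0.002], [0.543, -0.235, 0.035], [0.581, -0.167, 0.07]]
scene (430, 350, 532, 400) 4927 [[0.4, 0.176, -0.001], [0.522, 0.242, 0.085], [0.605, 0.281, 0.205]]
scene (400, 320, 425, 335) 336 [[0.534, 0.097, 0.082], [0.554, 0.113, 0.085], [0.574, 0.129, 0.088]]
```

Crops confirm it: orange cap above a black band, in the rack's +y hole at top (363,277). The heights (0.070 top, 0.085 deck) and sizes agree in both cameras. The standard is at (0.5435,-0.1985) with the rack yawed −13.2°; the well is at (0.545,0.163) with the photometer yawed −3.5°. I turn first.

```bash
python3 -m crank '[0,0,0,0,0,-0.1536,0,0,0,0,0,-0.1536,0,0,0,0,0,-0.1536,0,0,0,0,0,-0.1536,0,0,0,0,0,-0.1536,0,0,0,0,0,-0.1536,0,0,0,0,0,-0.1536,0,0,0,0,0,-0.1536]' 0.1 60
cat >> h.py <<'E'
def go(target):
    s=ctrl.observe();R=s["orientation"];d=R.T@(np.array(target)-s["position"])
    print("tool shift mm",(d*1e3).round(2),"units",(d/.5).round(4)); print("yaw of tool y",np.degrees(np.arctan2(R[1,1],R[0,1])).round(2),"z",R[:,2].round(4),"F",s["wrist_force"].round(2),"t",s["clock"],"w",s["width"])
E
python3 -c "
from h import *
go([.5435,-.1985,.13])"
```

```text
clock: 1.2
position: [0.2019, -0.5116, 0.2313]
orientation: [[0.223, 0.975, -0.0], [0.975, -0.223, -0.0], [-0.0, -0.0, -1.0]]
wrist_force: [-0.2, -0.4, -0.1]
width: 0.553
tool shift mm [381.44 263.2  101.28] units [0.7629 0.5264 0.2026]
yaw of tool y -12.89 z [-0. -0. -1.] F [-0.21 -0.38 -0.11] t 1.2 w 0.5527454242378645
```

```bash
python3 -m crank '[0.0636,0.0439,0.0169,0,0,0,0.0636,0.0439,0.0169,0,0,0,0.0636,0.0439,0.0169,0,0,0,0.0636,0.0439,0.0169,0,0,0,0.0636,0.0439,0.0169,0,0,0,0.0636,0.0439,0.0169,0,0,0,0.0636,0.0439,0.0169,0,0,0,0.0636,0.0439,0.0169,0,0,0,0.0636,0.0439,0.0169,0,0,0,0.0636,0.0439,0.0169,0,0,0,0.0636,0.0439,0.0169,0,0,0,0.0636,0.0439,0.0169,0,0,0,0,0,0,0,0,0,0,0,0,0,0,0]'
python3 - <<'E'
from h import *
go([.5435,-.1985,.040])
im,d=ctrl.get_image("scene"); cv2.imwrite("pics/s1.png",cv2.resize(im[130:270,230:420],None,fx=4,fy=4,interpolation=cv2.INTER_CUBIC))
E
```

```text
clock: 2.6
position: [0.5453, -0.1994, 0.1295]
orientation: [[0.226, 0.974, -0.001], [0.974, -0.226, -0.0], [-0.0, -0.001, -1.0]]
wrist_force: [-0.4, -0.3, 0.9]
width: 0.55
tool shift mm [ 0.49 -1.92 89.47] units [ 0.001  -0.0038  0.1789]
yaw of tool y -13.06 z [-0.001 -0.    -1.   ] F [-0.37 -0.31  0.86] t 2.6 w 0.5495159876978749
```

View pics/s1.png

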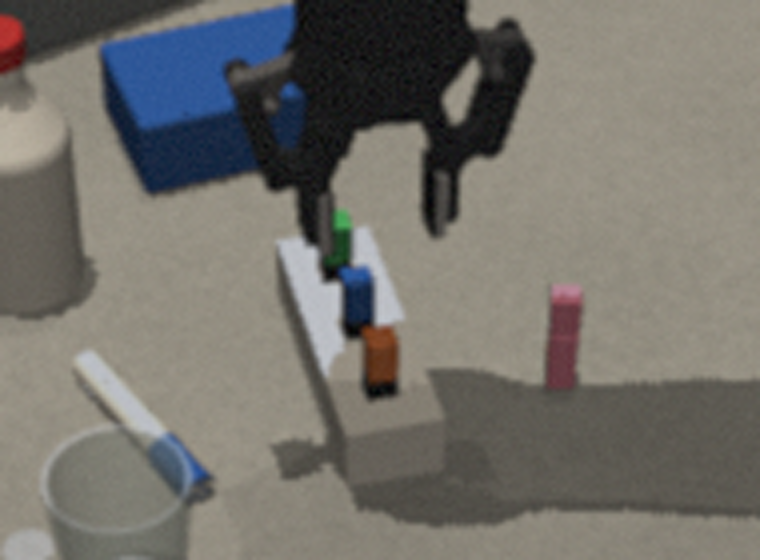

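The fingers straddle the orange standard (crop 380,360) across the rack, clear of blue and green. Descend.

```bash
python3 -m crank '[0.0001,-0.0004,0.0179,0,0,0,0.0001,-0.0004,0.0179,0,0,0,0.0001,-0.0004,0.0179,0,0,0,0.0001,-0.0004,0.0179,0,0,0,0.0001,-0.0004,0.0179,0,0,0,0.0001,-0.0004,0.0179,0,0,0,0.0001,-0.0004,0.0179,0,0,0,0.0001,-0.0004,0.0179,0,0,0,0.0001,-0.0004,0.0179,0,0,0,0.0001,-0.0004,0.0179,0,0,0,0,0,0,0,0,0,0,0,0,0,0,0]'
python3 -m crank '[0,0,0,0,0,0,0,0,0,0,0,0,0,0,0,0,0,0,0,0,0,0,0,0,0,0,0,0,0,0,0,0,0,0,0,0,0,0,0,0,0,0,0,0,0,0,0,0]' -1 50
python3 - <<'E'
from h import *
go([.5435,-.1985,.040])
im,d=ctrl.get_image("scene"); cv2.imwrite("pics/s2.png",cv2.resize(im[130:270,230:420],None,fx=4,fy=4,interpolation=cv2.INTER_CUBIC))
E
```

```text
clock: 3.85
position: [0.5434, -0.1991, 0.0402]
orientation: [[0.228, 0.974, -0.0], [0.974, -0.228, 0.0], [0.0, -0.0, -1.0]]
wrist_force: [0.2, 0.8, -0.0]
width: 0.553
clock: 4.65
position: [0.5439, -0.1993, 0.0409]
orientation: [[0.228, 0.974, 0.001], [0.974, -0.228, -0.0], [-0.0, 0.001, -1.0]]
wrist_force: [-0.5, 0.6, 4.4]
width: 0.165
tool shift mm [ 0.74 -0.57  0.92] units [ 0.0015 -0.0011  0.0018]
yaw of tool y -13.17 z [ 9.e-04 -4.e-04 -1.e+00] F [-0.45  0.58  4.36] t 4.65 w 0.16464051019737486
```

View pics/s2.png

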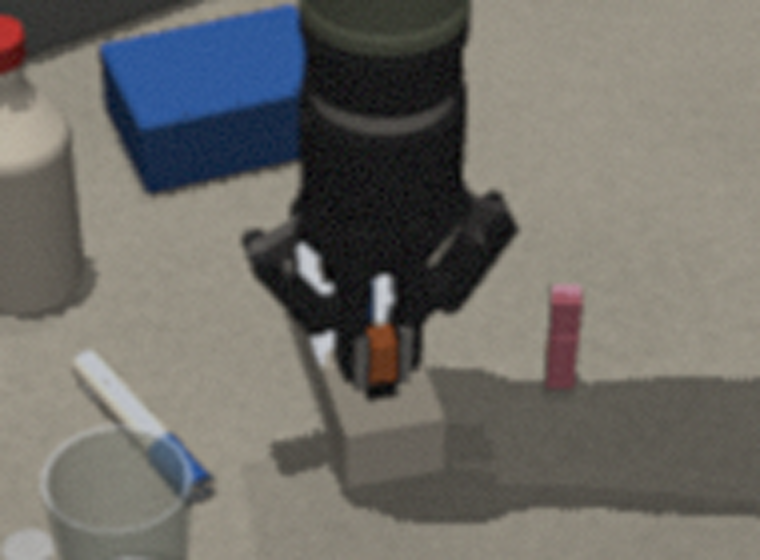

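Gripped at about 14–15 mm wide, orange between both pads (crop 380,355). Lift.

```bash
python3 -m crank '[0,0,-0.01,0,0,0,0,0,-0.02,0,0,0,0,0,-0.02,0,0,0,0,0,-0.03,0,0,0,0,0,-0.03,0,0,0,0,0,-0.03,0,0,0,0,0,-0.03,0,0,0,0,0,-0.03,0,0,0,0,0,-0.03,0,0,0,0,0,-0.03,0,0,0,0,0,0,0,0,0,0,0,0,0,0,0]'
python3 - <<'E'
from h import *
go([.545,.163,.17])
im,d=ctrl.get_image("scene"); cv2.imwrite("pics/s3.png",cv2.resize(im[80:270,230:420],None,fx=3,fy=3,interpolation=cv2.INTER_CUBIC))
E
```

```text
clock: 5.9
position: [0.5436, -0.1992, 0.1707]
orientation: [[0.228, 0.974, 0.001], [0.974, -0.228, -0.0], [-0.0, 0.001, -1.0]]
wrist_force: [0.1, -0.1, -0.1]
width: 0.171
tool shift mm [353.02 -81.2    0.59] units [ 0.706  -0.1624  0.0012]
yaw of tool y -13.17 z [ 8.e-04 -4.e-04 -1.e+00] F [ 0.06 -0.12 -0.07] t 5.9 w 0.17070767837973266
```

View pics/s3.png

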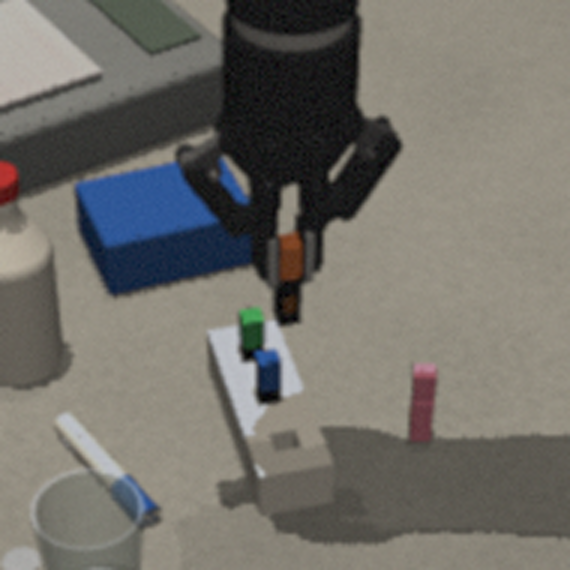

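```bash
python3 -m crank '[0,0,0,0,0,-0.1075,0,0,0,0,0,-0.1075,0,0,0,0,0,0]'
python3 -c "
from h import *
go([.545,.163,.17])"
```

```text
clock: 6.25
position: [0.5428, -0.1988, 0.1693]
orientation: [[0.061, 0.998, -0.002], [0.998, -0.061, 0.001], [0.001, -0.002, -1.0]]
wrist_force: [-0.3, -0.0, -1.2]
width: 0.163
tool shift mm [ 3.613e+02 -1.996e+01 -3.500e-01] units [ 7.226e-01 -3.990e-02 -7.000e-04]
yaw of tool y -3.51 z [-1.7e-03  9.0e-04 -1.0e+00] F [-0.35 -0.02 -1.22] t 6.25 w 0.162851439321788
```

```bash
python3 -m crank '[0.0722,-0.004,0,0,0,0,0.0722,-0.004,0,0,0,0,0.0722,-0.004,0,0,0,0,0.0722,-0.004,0,0,0,0,0.0722,-0.004,0,0,0,0,0.0722,-0.004,0,0,0,0,0.0722,-0.004,0,0,0,0,0.0722,-0.004,0,0,0,0,0.0722,-0.004,0,0,0,0,0.0722,-0.004,0,0,0,0,0,0,0,0,0,0,0,0,0,0,0,0,0,0,0,0,0,0]'
python3 - <<'E'
from h import *
go([.545,.163,.13])
go([.545,.163,.13])
im,d=ctrl.get_image("scene"); cv2.imwrite("pics/s4.png",cv2.resize(im[240:400,350:550],None,fx=4,fy=4,interpolation=cv2.INTER_CUBIC));cv2.imwrite("pics/s4raw.png",im)
im,d=ctrl.get_image("top"); cv2.imwrite("pics/t4.png",cv2.resize(im[220:360,70:250],None,fx=4,fy=4,interpolation=cv2.INTER_CUBIC))
E
```

```text
clock: 7.55
position: [0.5453, 0.1616, 0.17]
orientation: [[0.063, 0.998, -0.001], [0.998, -0.063, -0.001], [-0.001, -0.001, -1.0]]
wrist_force: [0.3, -0.6, -0.8]
width: 0.167
tool shift mm [ 1.4  -0.34 39.95] units [ 0.0028 -0.0007  0.0799]
yaw of tool y -3.58 z [-8.e-04 -5.e-04 -1.e+00] F [ 0.27 -0.64 -0.83] t 7.55 w 0.16668999968236295
tool shift mm [ 1.4  -0.34 39.95] units [ 0.0028 -0.0007  0.0799]
yaw of tool y -3.58 z [-8.e-04 -5.e-04 -1.e+00] F [ 0.27 -0.64 -0.83] t 7.55 w 0.16668999968236295
```

View pics/s4.png

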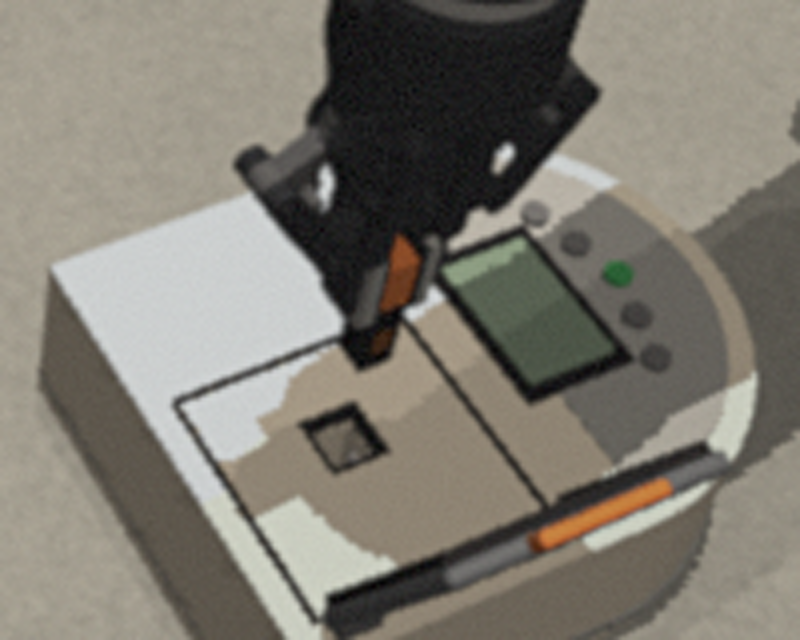

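View pics/t4.png

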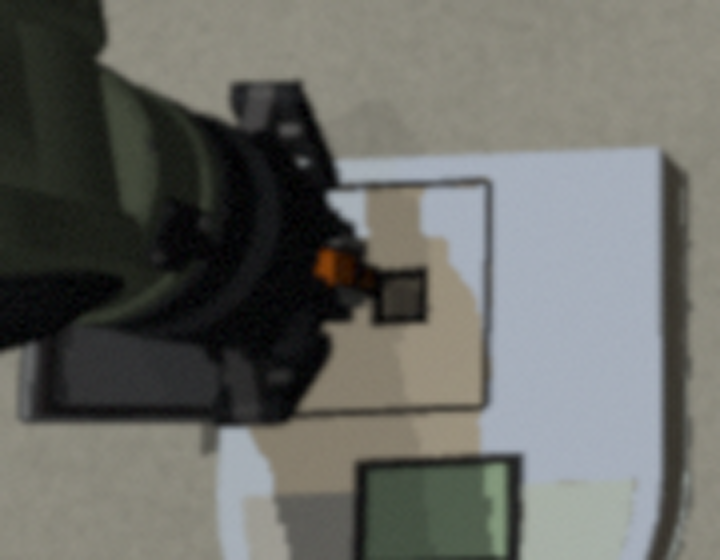

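Run:
```python
from h import *
s=ctrl.observe();p=s["position"];R=s["orientation"]
im=cv2.imread("pics/s4raw.png"); k=8;x0,y0,w,h=420,285,90,75
print(p)
c=cv2.resize(im[y0:y0+h,x0:x0+w],None,fx=k,fy=k,interpolation=cv2.INTER_CUBIC)
B=np.array([[a*7.5,b*7.5] for a,b in((1,1),(1,-1),(-1,-1),(-1,1))])*1e-3
def box(z,col,sc=1,ctr=p):
    P=np.array([[ctr[0],ctr[1],0]+R[:,0]*a*sc+R[:,1]*b*sc for a,b in B]);P[:,2]=z
    q=(proj("scene",P)-[x0,y0]+.5)*k
    cv2.polylines(c,[q.astype(int)],True,col,1)
zf=p[2]-.031
box(zf,(0,255,0),.8);box(zf+.004,(0,255,0));box(zf+.036,(255,255,0));box(zf+.06,(0,255,255))
cv2.imwrite("pics/s5.png",c)
```

```text
[0.54551458 0.161203   0.17017473]
```

View pics/s5.png

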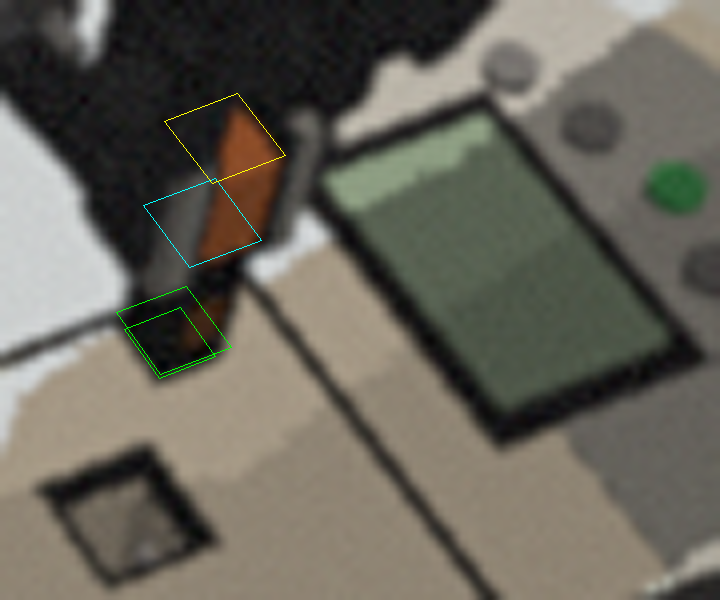

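The predicted outline of the bar falls on the bar in the scene picture, so it is upright and centred in the grip. Lower to just above the mouth.

```bash
python3 -m crank '[0.0034,-0.0007,0.01,0,0,0,0,0,0.02,0,0,0,0,0,0.02,0,0,0,0,0,0.02,0,0,0,0,0,0.02,0,0,0,0,0,0.006,0,0,0,0,0,0,0,0,0,0,0,0,0,0,0]'
python3 - <<'E'
from h import *
go([.545,.1632,.115])
im,d=ctrl.get_image("scene"); cv2.imwrite("pics/s6.png",cv2.resize(im[285:375,400:490],None,fx=6,fy=6,interpolation=cv2.INTER_CUBIC))
im,d=ctrl.get_image("top"); cv2.imwrite("pics/t6.png",cv2.resize(im[260:330,140:210],None,fx=7,fy=7,interpolation=cv2.INTER_CUBIC))
E
```

```text
clock: 8.45
position: [0.5455, 0.1642, 0.1225]
orientation: [[0.061, 0.998, 0.0], [0.998, -0.061, 0.0], [0.0, 0.0, -1.0]]
wrist_force: [-0.5, -0.1, -0.5]
width: 0.165
tool shift mm [-1.01 -0.44  7.54] units [-0.002  -0.0009  0.0151]
yaw of tool y -3.49 z [ 3.e-04  1.e-04 -1.e+00] F [-0.46 -0.08 -0.51] t 8.45 w 0.16469706160747827
```

View pics/s6.png

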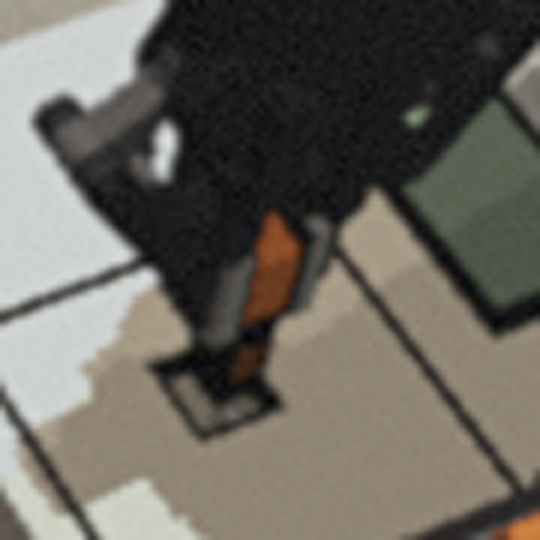

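View pics/t6.png

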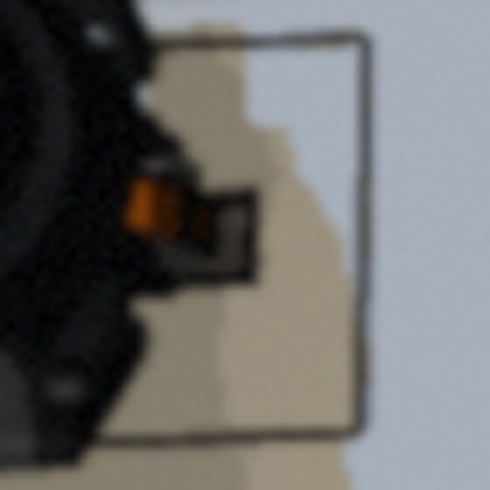

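The foot hangs over the mouth, a few mm above the deck (scene crop 225,385). Lower into the flare, watching lateral force.

```bash
python3 -m crank '[-0.001,0,0.008,0,0,0,0,0,0.008,0,0,0,0,0,0,0,0,0]'; python3 -m crank '[0,0,0.004,0,0,0,0,0,0.004,0,0,0,0,0,0.004,0,0,0,0,0,0,0,0,0]'
```

```text
clock: 8.85
position: [0.5448, 0.1635, 0.1137]
orientation: [[0.061, 0.998, -0.001], [0.998, -0.061, -0.0], [-0.0, -0.001, -1.0]]
wrist_force: [0.3, -0.9, -0.7]
width: 0.164
clock: 9.25
position: [0.5451, 0.1635, 0.1081]
orientation: [[0.061, 0.998, -0.0], [0.998, -0.061, -0.0], [-0.0, -0.0, -1.0]]
wrist_force: [0.4, 0.4, -0.2]
width: 0.168
```

```bash
python3 -m crank '[0,0,0.004,0,0,0,0,0,0.004,0,0,0,0,0,0.004,0,0,0,0,0,0.004,0,0,0,0,0,0,0,0,0]'; python3 -m crank '[0,0,0.004,0,0,0,0,0,0.004,0,0,0,0,0,0.004,0,0,0,0,0,0.004,0,0,0,0,0,0,0,0,0]'
```

```text
clock: 9.75
position: [0.5451, 0.1632, 0.0999]
orientation: [[0.061, 0.998, -0.0], [0.998, -0.061, -0.001], [-0.001, -0.0, -1.0]]
wrist_force: [0.6, -2.2, -2.4]
width: 0.163
clock: 10.25
position: [0.5452, 0.1632, 0.0926]
orientation: [[0.061, 0.998, 0.0], [0.998, -0.061, -0.001], [-0.001, 0.0, -1.0]]
wrist_force: [-1.5, -5.9, 5.8]
width: 0.164
```

```bash
python3 -m crank '[-0.001,0,0.003,0,0,0,-0.0005,0,0.003,0,0,0,0,0,0.002,0,0,0,0,0,0,0,0,0]'
```

```text
clock: 10.65
position: [0.5452, 0.1631, 0.0888]
orientation: [[0.061, 0.998, 0.0], [0.998, -0.061, 0.0], [0.001, 0.0, -1.0]]
wrist_force: [-1.0, -3.5, 5.0]
width: 0.161
```

Past the clip (foot about 27 mm deep). Release, raise, close, and look.

```bash
python3 -m crank '[0,0,0,0,0,0,0,0,0,0,0,0,0,0,0,0,0,0,0,0,0,0,0,0]' -0.1; python3 -m crank '[0,0,-0.02,0,0,0,0,0,-0.02,0,0,0,0,0,-0.03,0,0,0,0,0,-0.03,0,0,0,0,0,0,0,0,0]'; python3 -m crank '[0,0,0,0,0,0,0,0,0,0,0,0,0,0,0,0,0,0,0,0,0,0,0,0,0,0,0,0,0,0,0,0,0,0,0,0,0,0,0,0,0,0]' -1 40
python3 - <<'E'
from h import *
go([.545,.1632,.12])
im,d=ctrl.get_image("scene"); cv2.imwrite("pics/s7.png",cv2.resize(im[270:390,380:500],None,fx=5,fy=5,interpolation=cv2.INTER_CUBIC))
E
```

```text
clock: 11.05
position: [0.5452, 0.1632, 0.0882]
orientation: [[0.061, 0.998, -0.0], [0.998, -0.061, 0.001], [0.001, -0.0, -1.0]]
wrist_force: [0.5, 0.4, -0.2]
width: 0.449
clock: 11.55
position: [0.5472, 0.1633, 0.1414]
orientation: [[0.061, 0.998, 0.005], [0.998, -0.061, 0.001], [0.001, 0.005, -1.0]]
wrist_force: [-0.0, 0.8, -0.9]
width: 0.452
clock: 12.25
position: [0.5452, 0.1628, 0.1383]
orientation: [[0.061, 0.998, -0.0], [0.998, -0.061, -0.0], [-0.0, -0.0, -1.0]]
wrist_force: [-0.1, 0.1, -0.7]
width: -0.004
tool shift mm [ 0.36 -0.19 18.25] units [ 0.0007 -0.0004  0.0365]
yaw of tool y -3.5 z [-2.e-04 -0.e+00 -1.e+00] F [-0.13  0.09 -0.65] t 12.25 w -0.004375768953520368
```

View pics/s7.png

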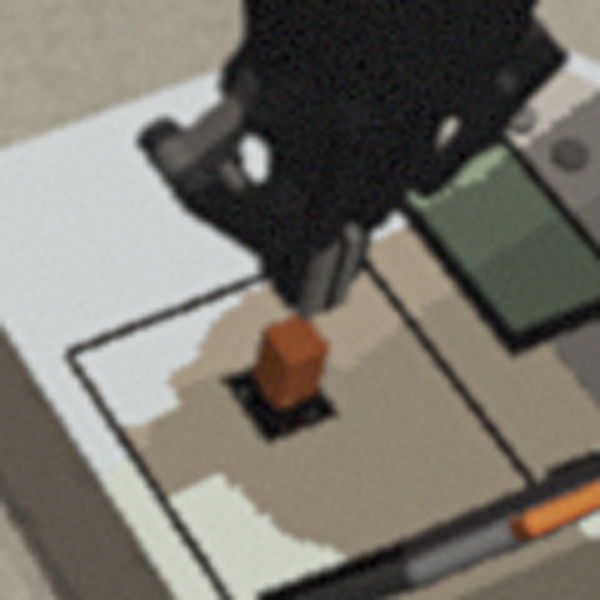

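Standard upright in the well, cap showing about 24 mm above deck (crop 290,365), fingers shut above it. Press down.

```bash
python3 -m crank '[0.0007,-0.0004,0.016,0,0,0,0,0,0.012,0,0,0,0,0,0.004,0,0,0,0,0,0,0,0,0]'; python3 -m crank '[0,0,0.003,0,0,0,0,0,0.003,0,0,0,0,0,0.003,0,0,0,0,0,0.003,0,0,0,0,0,0.003,0,0,0]'; python3 -m crank '[0,0,0.003,0,0,0,0,0,0.003,0,0,0,0,0,0.003,0,0,0]'
```

```text
clock: 12.7
position: [0.5445, 0.1631, 0.1216]
orientation: [[0.061, 0.998, -0.001], [0.998, -0.061, -0.0], [-0.0, -0.001, -1.0]]
wrist_force: [-0.2, -0.7, 0.3]
width: -0.0
clock: 13.2
position: [0.5455, 0.1633, 0.1157]
orientation: [[0.061, 0.998, 0.001], [0.998, -0.061, 0.0], [0.0, 0.001, -1.0]]
wrist_force: [-1.7, 0.0, 4.7]
width: 0.002
clock: 13.5
position: [0.5455, 0.1633, 0.1113]
orientation: [[0.061, 0.998, 0.001], [0.998, -0.061, 0.0], [0.0, 0.001, -1.0]]
wrist_force: [-1.8, -0.6, 5.8]
width: 0.001
```

```bash
python3 -m crank '[0,0,0.003,0,0,0,0,0,0.003,0,0,0,0,0,0.003,0,0,0,0,0,0.003,0,0,0,0,0,0.003,0,0,0]'; python3 -m crank '[0,0,0.003,0,0,0,0,0,0.003,0,0,0,0,0,0.003,0,0,0,0,0,0.003,0,0,0,0,0,0.003,0,0,0]'
```

```text
clock: 14.0
position: [0.5454, 0.1633, 0.1037]
orientation: [[0.061, 0.998, 0.001], [0.998, -0.061, 0.0], [0.0, 0.001, -1.0]]
wrist_force: [-1.1, -0.5, 6.4]
width: 0.002
clock: 14.5
position: [0.5454, 0.1632, 0.0962]
orientation: [[0.061, 0.998, 0.001], [0.998, -0.061, 0.0], [0.0, 0.001, -1.0]]
wrist_force: [-1.2, -0.0, 6.0]
width: 0.001
```

Now slower, about 8 mm to go.

```bash
python3 -m crank '[0,0,0.002,0,0,0,0,0,0.002,0,0,0,0,0,0.002,0,0,0,0,0,0.002,0,0,0,0,0,0.002,0,0,0]'; python3 -m crank '[0,0,0.001,0,0,0,0,0,0.001,0,0,0]';  python3 -m crank '[0,0,0.001,0,0,0,0,0,0,0,0,0]'
```

```text
clock: 15.0
position: [0.5453, 0.1632, 0.0912]
orientation: [[0.061, 0.998, 0.001], [0.998, -0.061, -0.0], [0.0, 0.001, -1.0]]
wrist_force: [-1.7, -0.9, 5.7]
width: 0.002
clock: 15.2
position: [0.5454, 0.1632, 0.0902]
orientation: [[0.061, 0.998, 0.001], [0.998, -0.061, -0.0], [0.0, 0.001, -1.0]]
wrist_force: [-2.0, -0.9, 6.7]
width: -0.004
clock: 15.4
position: [0.5453, 0.1632, 0.0895]
orientation: [[0.061, 0.998, 0.001], [0.998, -0.061, 0.0], [0.0, 0.001, -1.0]]
wrist_force: [-1.3, -0.3, 4.7]
width: 0.001
```

```bash
for i in 1 2 3 ; do python3 -m crank '[0,0,0.0008,0,0,0]' | grep -E "posi|wrist"; done
```

```text
position: [0.5454, 0.1632, 0.0891]
wrist_force: [-1.3, -0.7, 5.8]
position: [0.5453, 0.1632, 0.0887]
wrist_force: [-1.4, -0.2, 5.5]
position: [0.5454, 0.1632, 0.0883]
wrist_force: [-1.1, -0.6, 5.5]
```

```bash
python3 -m crank '[0,0,0.0008,0,0,0]' | grep -E "posi|wrist"; python3 -m crank '[0,0,0.0006,0,0,0]' | grep -E "posi|wrist";python3 -m crank '[0,0,0.0006,0,0,0]' | grep -E "posi|wrist"
```

```text
position: [0.5453, 0.1632, 0.0879]
wrist_force: [-2.2, -0.2, 7.8]
position: [0.5454, 0.1632, 0.0879]
wrist_force: [-2.6, -0.3, 9.8]
position: [0.5454, 0.1632, 0.0878]
wrist_force: [-3.1, -0.7, 9.9]
```

Bottom felt at the expected height (0.088). Build to about 15 N.

```bash
for i in 1; do python3 -m crank '[0,0,0.0008,0,0,0]' | grep -E "posi|wrist"; python3 -m crank '[0,0,0.0006,0,0,0]' | grep -E "posi|wrist"; done
```

```text
position: [0.5454, 0.1632, 0.0877]
wrist_force: [-4.5, -1.1, 13.8]
position: [0.5454, 0.1632, 0.0876]
wrist_force: [-5.4, -0.8, 15.4]
```

```bash
python3 -m crank '[0,0,0.0004,0,0,0,0,0,0,0,0,0]' | grep -E "posi|wrist"; python3 -m crank '[0,0,0,0,0,0,0,0,0,0,0,0,0,0,0,0,0,0,0,0,0,0,0,0,0,0,0,0,0,0,0,0,0,0,0,0]' | grep -E "posi|wrist"
```

```text
position: [0.5454, 0.1632, 0.0876]
wrist_force: [-4.6, -1.3, 14.8]
position: [0.5454, 0.1632, 0.0876]
wrist_force: [-4.6, -0.5, 14.6]
```

```bash
python3 -m crank '[0,0,0.0006,0,0,0,0,0,0,0,0,0,0,0,0,0,0,0,0,0,0,0,0,0,0,0,0,0,0,0,0,0,0,0,0,0]' | grep -E "posi|wrist"; python3 -m crank '[0,0,-0.004,0,0,0,0,0,-0.01,0,0,0,0,0,-0.04,0,0,0,0,0,-0.06,0,0,0,0,0,-0.06,0,0,0,0,0,-0.06,0,0,0,0,0,-0.06,0,0,0,0,0,-0.06,0,0,0,0,0,0,0,0,0]'
python3 - <<'E'
from h import *
im,d=ctrl.get_image("scene"); cv2.imwrite("pics/s8.png",cv2.resize(im[270:420,360:560],None,fx=4,fy=4,interpolation=cv2.INTER_CUBIC)); np.save("pics/s8.npy",d)
b=(480,370,540,350)
y=np.array([np.cos(np.radians(86.5)),np.sin(np.radians(86.5)),0]);h=np.array([.545,.163,.094])+.068*y
print("hinge",h,"edge at 2.0",h+.112*(np.cos(np.pi-2.0)*y+[0,0,np.sin(2.0)]))
go(h+.12*y+[0,0,.20])
E
```

```text
position: [0.5454, 0.1632, 0.0875]
wrist_force: [-5.3, -1.3, 16.1]
clock: 18.5
position: [0.5474, 0.1637, 0.2669]
orientation: [[0.061, 0.998, 0.007], [0.998, -0.061, 0.001], [0.002, 0.007, -1.0]]
wrist_force: [0.0, -0.3, 0.1]
width: -0.001
hinge [0.5491513  0.23087317 0.094     ] edge at 2.0 [0.55199668 0.27739468 0.19584131]
tool shift mm [187.48  -1.21 -29.32] units [ 0.375  -0.0024 -0.0586]
yaw of tool y -3.5 z [ 4.2e-03  7.0e-04 -1.0e+00] F [-0.1  -0.32 -0.71] t 18.55 w -0.0006112939894836924
```

View pics/s8.png

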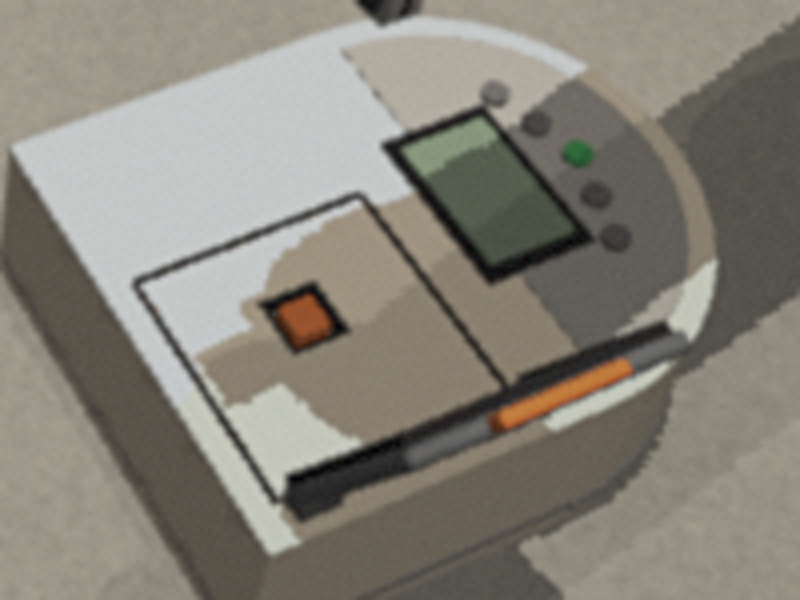

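Standard is home (cap flush-high in the well at crop 305,318). Now over the lid to behind it, then down.

```bash
python3 -m crank '[0.063,0,0,0,0,0,0.063,0,0,0,0,0,0.063,0,0,0,0,0,0.063,0,0,0,0,0,0.063,0,0,0,0,0,0.06,-0.002,0,0,0,0,0,0,0.03,0,0,0,0,0,0.05,0,0,0,0,0,0.05,0,0,0,0,0,0.03,0,0,0,0,0,0,0,0,0,0,0,0,0,0,0]'
python3 - <<'E'
from h import *
y=np.array([np.cos(np.radians(86.5)),np.sin(np.radians(86.5)),0]);h=np.array([.5491,.2309,.094])
s=ctrl.observe(); print("u mm",(s["position"]-h)@y*1e3)
go(h+.07*y+[0,0,.185-.094])
im,d=ctrl.get_image("scene"); cv2.imwrite("pics/s9.png",im)
E
```

```text
clock: 19.75
position: [0.5549, 0.3502, 0.1815]
orientation: [[0.061, 0.998, -0.002], [0.998, -0.061, -0.001], [-0.001, -0.002, -1.0]]
wrist_force: [-0.3, 0.2, 0.1]
width: 0.001
u mm 119.40753595758363
tool shift mm [-49.41   1.47  -3.45] units [-0.0988  0.0029 -0.0069]
yaw of tool y -3.5 z [-1.9e-03 -9.0e-04 -1.0e+00] F [-0.26  0.21  0.08] t 19.75 w 0.0009116310201456927
```

View pics/s9.png

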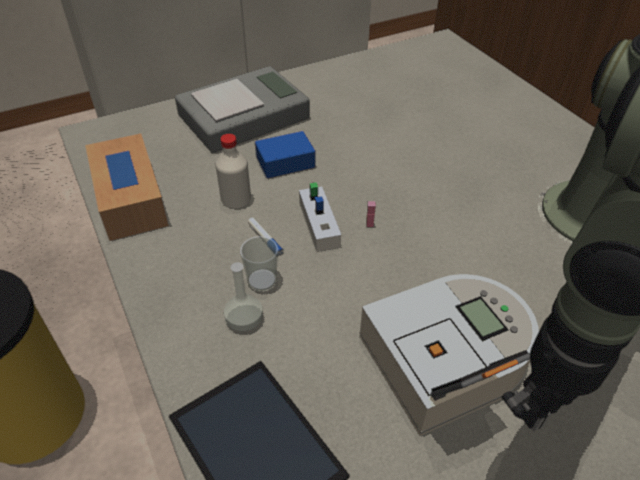

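The gripper is behind the lid, clear of it (scene 540,390). Approach, then push at about 30 mm/s.

```bash
python3 -m crank '[-0.02,0,0,0,0,0,-0.02,0,0,0,0,0,-0.02,0,0,0,0,0,-0.006,0,0,0,0,0,-0.006,0,0,0,0,0]' | grep -E "posi|wrist"; python3 -m crank '[-0.006,0,0,0,0,0,-0.006,0,0,0,0,0,-0.006,0,0,0,0,0,-0.006,0,0,0,0,0]'| grep -E "posi|wrist"; python3 -m crank '[-0.006,0,0,0,0,0,-0.006,0,0,0,0,0,-0.006,0,0,0,0,0,-0.006,0,0,0,0,0]'| grep -E "posi|wrist"
```

```text
position: [0.5534, 0.3138, 0.1829]
wrist_force: [-0.5, -0.5, -0.4]
position: [0.5525, 0.3024, 0.1824]
wrist_force: [0.0, -0.5, 0.2]
position: [0.5521, 0.2909, 0.1829]
wrist_force: [0.1, 1.2, 0.9]
```

```bash
for i in 1 2 3; do python3 -m crank '[-0.006,0,0,0,0,0,-0.006,0,0,0,0,0,-0.006,0,0,0,0,0,-0.006,0,0,0,0,0]'| grep -E "posi|wrist"; done
python3 - <<'E'
from h import *
im,d=ctrl.get_image("scene"); cv2.imwrite("pics/s10.png",cv2.resize(im[260:440,350:590],None,fx=3,fy=3))
E
```

```text
position: [0.551, 0.2782, 0.1825]
wrist_force: [0.6, 1.9, 0.9]
position: [0.5503, 0.2662, 0.1824]
wrist_force: [1.1, 1.6, 0.6]
position: [0.5496, 0.2543, 0.1824]
wrist_force: [-0.0, 0.1, 1.5]
```

View pics/s10.png

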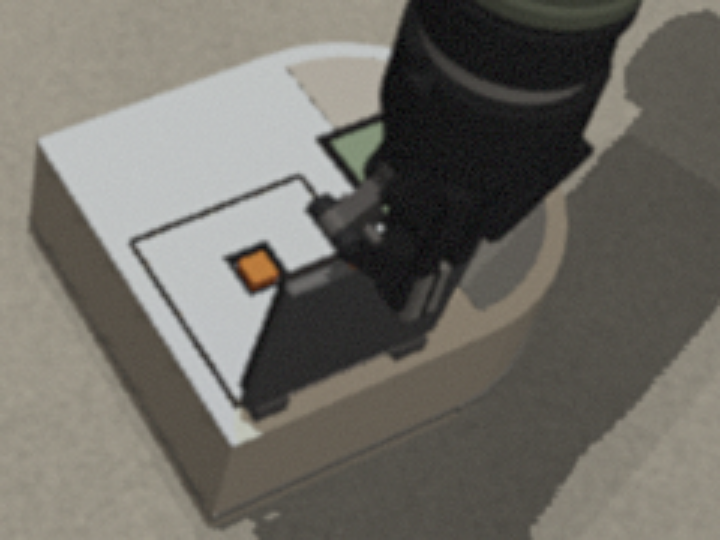

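Lid near upright. Continue past it in short pushes.

```bash
for i in 1 2; do python3 -m crank '[-0.006,0,0,0,0,0,-0.006,0,0,0,0,0,-0.006,0,0,0,0,0]'| grep -E "posi|wrist"; done
python3 - <<'E'
from h import *
im,d=ctrl.get_image("scene"); cv2.imwrite("pics/s11.png",cv2.resize(im[260:440,350:590],None,fx=3,fy=3))
E
```

```text
position: [0.5491, 0.2454, 0.1825]
wrist_force: [-0.2, 0.8, 0.1]
position: [0.5485, 0.2363, 0.1824]
wrist_force: [0.1, 0.3, 0.3]
```

View pics/s11.png

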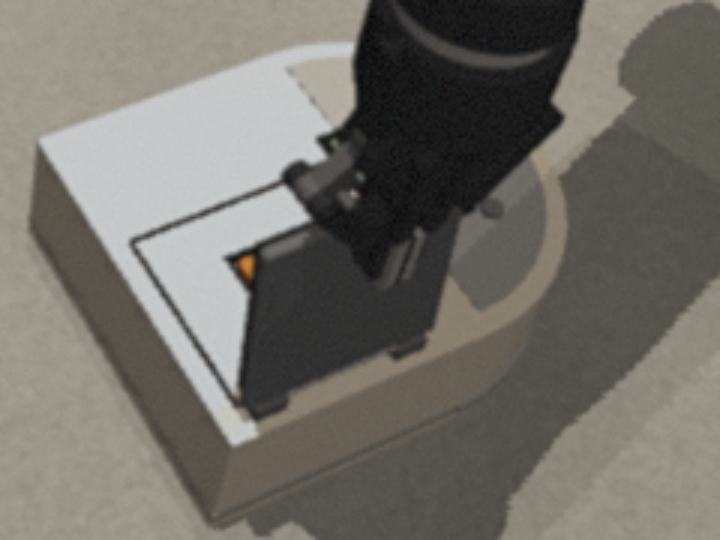

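```bash
python3 -m crank '[-0.006,0,0,0,0,0,-0.006,0,0,0,0,0,-0.006,0,0,0,0,0]'| grep -E "posi|wrist"
python3 - <<'E'
from h import *
im,d=ctrl.get_image("scene"); cv2.imwrite("pics/s12.png",cv2.resize(im[260:440,350:590],None,fx=3,fy=3))
E
```

```text
position: [0.5479, 0.2274, 0.1824]
wrist_force: [0.6, -0.2, -0.5]
```

View pics/s12.png

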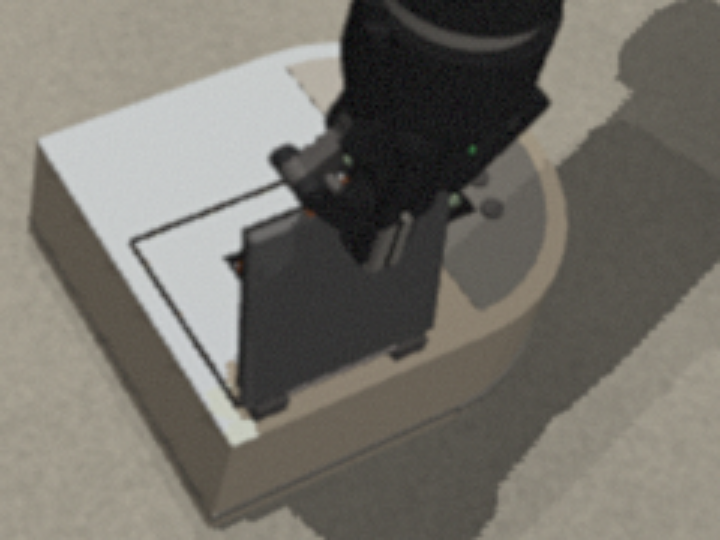

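```bash
python3 -m crank '[-0.006,0,0,0,0,0,-0.004,0,0,0,0,0,0.02,0,0,0,0,0,0.04,0,0,0,0,0,0.06,0,0,0,0,0,0.06,0,0,0,0,0]'
python3 - <<'E'
from h import *
im,d=ctrl.get_image("scene"); cv2.imwrite("pics/s13.png",cv2.resize(im[260:440,350:590],None,fx=3,fy=3))
E
```

```text
clock: 23.95
position: [0.5533, 0.314, 0.1826]
orientation: [[0.062, 0.998, 0.0], [0.998, -0.062, 0.0], [0.0, 0.0, -1.0]]
wrist_force: [-0.2, -0.4, -0.1]
width: 0.001
```

View pics/s13.png

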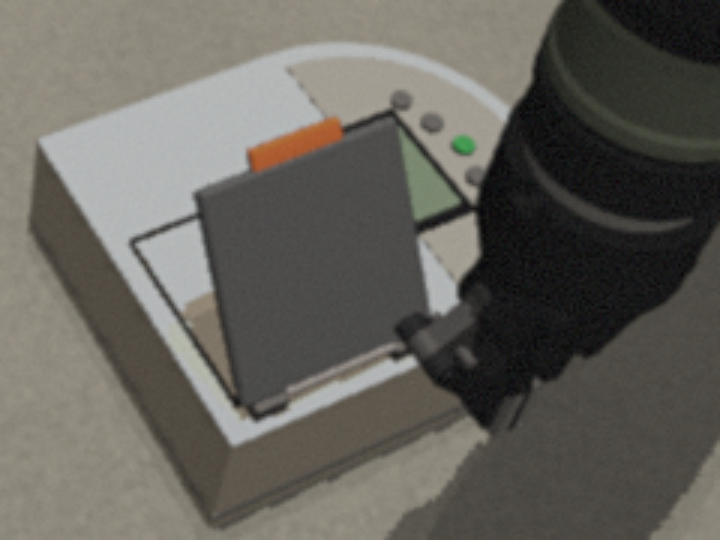

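Falling on its own, gripper clear. Wait 2 s and check.

```bash
python3 -m crank '[0,0,-0.02,0,0,0,0,0,-0.03,0,0,0,0,0,0,0,0,0,0,0,0,0,0,0,0,0,0,0,0,0,0,0,0,0,0,0,0,0,0,0,0,0,0,0,0,0,0,0,0,0,0,0,0,0,0,0,0,0,0,0,0,0,0,0,0,0,0,0,0,0,0,0,0,0,0,0,0,0,0,0,0,0,0,0,0,0,0,0,0,0,0,0,0,0,0,0,0,0,0,0,0,0,0,0,0,0,0,0,0,0,0,0,0,0,0,0,0,0,0,0]'
python3 - <<'E'
from h import *
im,d=ctrl.get_image("scene"); cv2.imwrite("pics/s14.png",im)
uv,C=cloud("scene",d)
m=(C[:,0]>.50)&(C[:,0]<.595)&(C[:,1]>.125)&(C[:,1]<.225)&(C[:,2]<.15)&(C[:,2]>.05); print(m.sum(),np.percentile(C[m,2],[2,50,98]))
for a in(.13,.15,.17,.19,.21):
    q=m&(abs(C[:,1]-a)<.01);print(a,np.median(C[q,2]))
print(ctrl.observe()["position"])
E
```

```text
clock: 26.0
position: [0.5532, 0.3125, 0.2075]
orientation: [[0.061, 0.998, -0.0], [0.998, -0.061, 0.0], [0.0, -0.0, -1.0]]
wrist_force: [0.4, -0.5, 0.8]
width: -0.001
3553 [0.09564497 0.09811773 0.10069365]
0.13 0.09825252007625818
0.15 0.09821510361553343
0.17 0.09809024156239166
0.19 0.09802420637426146
0.21 0.0980809623203267
[0.55314245 0.3124873  0.20746153]
```

View pics/s14.png

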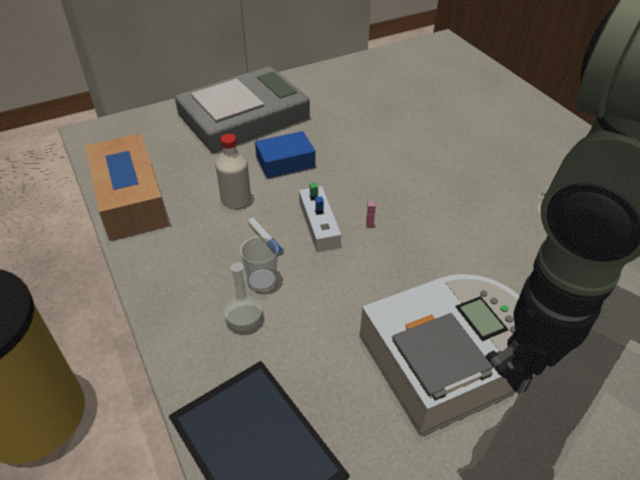

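The lid is shut flat: its top is level at 0.098 m everywhere, which is hinge height plus half its thickness. Everything else is where it was, and the robot touches nothing.

```bash
python3 -c "
from station import ctrl
print(ctrl.finish_job())"
```

```text
the job is handed in; nothing more can be done
None
```

The job is done and handed in at about 26 s of the 64 s allowed; `finish_job` reports no verdict.

- **Standard:** I took the orange-capped standard from the rack and put it into the well past the clip. I released it there and pressed it home with shut fingers at 5–20 mm/s. It slid at about 5–6 N and the stop was felt at z = 0.088 m, as expected. I then leaned on it for over a second at 14.6–16.1 N vertical; that was the highest reading seen.
- **Side force while pressing:** up to about 5 N of sideways force showed on the wrist during the lean. It was gone once I lifted off.
- **Lid:** I tipped it from behind at about 30 mm/s, with readings of at most about 2 N, to just past upright. I then backed away and it fell shut by itself.
- **Last checks:** the lid top is level at 0.098 m, so it is shut flat. In the last scene picture the blue and green standards, the pink look-alike and the other items are unmoved by eye. The gripper was free, with forces below 1 N.
- **Disagreements:** forces and positions were read only between moves, so short peaks could have gone unseen. The networks sometimes mislabelled things, taking the pink look-alike for the standard, so I chose by colour and place. I did not look at the standard again once the lid was shut over it.

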